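# Turn the seed-box plate studs up and seat it on its pins

## Task

The yellow plate is lying smooth side up on the plain black tier. Take it by its red roller handle, turn it over and seat it, studded side up, fully home and flat on the two pins of the other black tier, its handle over that tier's red-marked edge, then let go; do not knock over or shift the terracotta pot.

Things in the scene. Friction and masses are not known exactly. Their poses are not given: they have to be found in the camera images.
- plate_grip (a point): Centre of the plate's red handle sleeve, 16 mm thick, 70 mm long along plate y, at x = 115 mm from plate_mid, level with it; axis 55 mm off the near edge, 175 mm from the free edge; side rods 84 mm apart. It spins on its rod: pinched from above and lifted, the plate hangs. Touch the free edge down, move sideways and lower: the plate trails and lies down; past upright, it turns like a page.
- plate_mid (a point): Centre of the yellow plate, 120 x 120 x 6 mm, 0.18 kg. x points to the handle, z out of the smooth face (up at the start, down when turned). The -z face has white studs 6 mm high; it stands on them on the plain black tier (40 mm high, ending 2 mm past the handle edge; the handle overhangs). Through holes: 30 mm wide at x 35, y 28 mm; 26 mm wide at x -20, y -22 mm.
- base: Fixed black tier with two pins. Origin at bench height under where the plate's centre belongs; x points to its red-edged side, where the handle must overhang, z up. Flat top 40 mm up, x -100 to 62, y -75 to 75 mm. Tapered pins 12 mm tall: 14 mm thick at x 35, y -28 mm (30 mm hole), 10 mm thick at x -20, y 22 mm (26 mm hole). Fits only studs up: plate x along base x, plate y against base y.
- pot: Empty terracotta pot standing upright beyond the tiers, 110 mm across the rim, 100 mm high; origin at the centre of its underside. To be left alone.
Mind the look-alikes: they are no part of the job. Of the things shaped like the part that bears plate_grip, the yellow one is meant.

How it is judged:
By the outcome, as a careful person would: the job done as asked, in the order asked, and still so for the second after the job is handed in, with the robot touching nothing.
It also fails if it takes over 64 s, if anything falls off the work surface, if the arm or the gripper's body presses on something with over 40 N, if the wrist force passes 120 N, or if a joint passes its speed limit or range.

## Robot

A 6-joint arm with a two-finger parallel gripper is mounted at the origin on the work surface. World frame = base frame: x ahead of the robot, y to its left, z up, the work surface at z = 0. Lengths are in mm, angles in rad, forces in N, time in s.
With the tool pointing down it reaches from about 350 to 775 mm from the base axis. Payload 7.3 kg.
Tool frame: the origin (TCP) lies midway between the tips of the shut fingers; the grasp point (between the pads) lies 19 mm behind it; z points along the fingers, y is the line along which they close (so a half turn about z gives the same grasp; the last joint's range is limited). The gripper opens to 92 mm and grips with 3 to 60 N. Pads are 19 mm wide; open, the fingers measure 130 mm over their backs; the gripper's body (75 mm by 190 mm) begins 47 mm behind the grasp point.
Start: joints at [1.058, 0.342, 1.524, -0, 1.275, -0.146], TCP at [188.268, 490.102, 226.741] pointing down, gripper open.
Joint ranges: [-2.53, 2.53], [-0.77, 2.02], [0.04, 2.7], [-1, 4.14], [0.28, 2.66], [-3.11, 3.11]. Speed limits (rad/s): [2.57, 2.57, 3.14, 3.14, 3.14, 3.14].

## Interface

Orientations are given as [roll, pitch, yaw] about the fixed x, y, z axes, in that order (R = Rz(yaw) Ry(pitch) Rx(roll)).
In Python, from plant import get_obs, capture, camera_model, close_job, search_frame, regions_of, pinpoint gives the robot as it stands. The module is installed in compiled form; this text tells all that it offers.
- The arm moves only by the shell command python3 -m pendant 'ROWS'. ROWS is JSON, one flat list of numbers, 7 for each row, row after row: the shift along the tool's x, y, z in units of 30 mm (1.0 is 30 mm), then the turn, a rotation vector about the tool's x, y, z in units of 4 degrees (1.0 is 4 degrees), then the closure, from -1 (fully open) to 1 (shut), so that 0 is half open. In form: [dx, dy, dz, wx, wy, wz, gripper, dx, dy, dz, wx, wy, wz, gripper, ...]. A call has 1 to 12 rows; each row shifts and turns the commanded pose from where the row before left it, along the tool's axes as they then stand; what a row does not reach is not made up. A row lasts 1/10 s, in which the tool goes at most 50 mm and 8.59 degrees, less where a joint would pass 70% of its speed; a pose out of reach is approached as far as the arm can. A call with a number of a shift or a turn outside -1 to 1 is refused whole. A call with a gripper value outside its range is refused whole. The fingers move at their own pace and stop on an object; the grip force is fixed at half the most. Time passes only in rows, so rows that do not move let the fingers close. It gives the time, the measured TCP pose, the force, the opening and the grip force at its end, in the units of the state.
- get_obs(): the state, without advancing time (a new reading comes with each control period).
- capture(name): name is "scene" or "top"; returns the picture (400x640x3 uint8, red, green, blue); there is no depth.
- camera_model(name): a dict with "fov_y" (degrees; the focal length in pixels is half the picture's height over the tangent of half this angle, whatever the lens; pixels are square), "cx", "cy" (the principal point, pixels), "pose" (4x4, takes a point from camera to world coordinates). Camera axes: x right, y up, looking along -z (the intrinsics and any distortion apply to the point x, -y, -z); pixel columns grow to the right and rows downward; lengths in mm; the calibration is good to about 2 mm. A picture is of the moment at which its call begins. camera_model takes no time and is no camera call.
- close_job(): hands the job in; it is judged then, once.
Trained networks look in the newest picture that a camera, given by its name, has taken for a name from the list of things; names that differ only in an ending like _2 or _b are one class to them, and where a whole thing is asked for, a point or a joint stands for the part that bears it (a point fixed in the world has none). Each returns a list of dicts, best first, with "score" (0 to 1); they miss things now and then, are a little off and sometimes report something else, mostly with a low value. They report only what shows in the picture. A call takes as long as a camera call. They do not tell look-alikes from the thing itself.
- search_frame(camera, thing): "location" ([column, row] in pixels, amid what is visible of it).
- regions_of(camera, thing): "pixels" (400x640 bool, what is visible of it) and "location" ([column, row] in pixels, amid what is visible of it).
- pinpoint(camera, thing): "location" ([column, row] in pixels: a listed point, or the origin of a listed thing).
The state is a dict: "time": time; "joint_positions": joint angles; "dq": joint speeds; "tau": joint torques, N m; "tool_pos": TCP position; "tcp_rot": TCP orientation; "contact_force": force on the tool from outside, world axes, zero at the start; "moment": the same for the moment, N m; "grip_width": finger opening in mm; "finger_force": force on a finger pad.
Only numpy, scipy, OpenCV 4.12 (cv2) and the standard library are available. Lean on these libraries where they do the work, as an engineer would, in place of code of your own. Each camera call takes 0.05 s, during which the arm holds its last target. There are 200 camera calls.

## Working session

There is one attempt and no reset: what is moved stays moved. The work goes in short steps, Python scripts to look and compute and a shell command to move; the robot and the scene stay as the last step left them, time stands still between calls to the robot, and variables do not carry over. Pictures are saved under pics/ and viewed, at most 10 in all, crops included, and the job is handed in when it is done.

```bash
mkdir -p pics
cat > h.py <<'E'
import numpy as np, cv2
from plant import *
def cam(n):
    m=camera_model(n); f=200/np.tan(np.radians(m['fov_y'])/2); return m,f
def ray(n,uv):
    m,f=cam(n); T=np.array(m['pose']); d=np.array([(uv[0]-m['cx'])/f,-(uv[1]-m['cy'])/f,-1]); return T[:3,3],T[:3,:3]@d
def at(n,uv,z):
    o,d=ray(n,uv); return (o+d*(z-o[2])/d[2])
def proj(n,p):
    m,f=cam(n); T=np.array(m['pose']); c=T[:3,:3].T@(np.array(p)-T[:3,3]); return np.array([m['cx']+f*c[0]/-c[2], m['cy']-f*c[1]/-c[2]])
def save(n,name,crop=None,s=1):
    im=capture(n)[:,:,::-1]
    if crop: im=im[crop[1]:crop[3],crop[0]:crop[2]]
    cv2.imwrite('pics/'+name,cv2.resize(im,None,fx=s,fy=s,interpolation=cv2.INTER_CUBIC))
E
python3 - <<'E'
from h import *
np.set_printoptions(suppress=True,precision=3)
for n in('top','scene'):
    print(camera_model(n)); save(n,n+'1.png',s=1.25)
    for t,z in(('plate_grip',49),('plate_mid',49),('base',0),('pot',0)):
        for r in pinpoint(n,t): print(n,t,round(r['score'],2),np.array(r['location']),at(n,r['location'],z))
print(get_obs())
E
```

```text
{'fov_y': 49.74763787487182, 'cx': 316.6878890277352, 'cy': 197.8301619385082, 'pose': array([[ -0.003,   0.989,  -0.15 , 355.232],
       [ -1.   ,   0.001,   0.025, 161.831],
       [  0.025,   0.15 ,   0.988, 989.72 ],
       [  0.   ,   0.   ,   0.   ,   1.   ]])}
top plate_grip 0.91 [304.1 292.8] [293.437 165.562  49.   ]
top plate_grip 0.69 [248.1 195.9] [502.575 288.973  49.   ]
top plate_mid 0.91 [256.3 312.8] [252.529 266.479  49.   ]
top plate_mid 0.77 [174.8 206. ] [480.115 447.879  49.   ]
top plate_mid 0.58 [299.9 206.7] [478.661 175.057  49.   ]
top base 0.75 [446.7 192.4] [ 518.993 -167.978    0.   ]
top pot 0.73 [380.3 115.1] [706.866 -16.473   0.   ]
{'fov_y': 49.467272232991355, 'cx': 320.8815203576559, 'cy': 202.19127983370046, 'pose': array([[   0.066,   -0.683,    0.728, 1168.394],
       [   0.998,    0.04 ,   -0.053,  106.22 ],
       [   0.007,    0.73 ,    0.684,  685.458],
       [   0.   ,    0.   ,    0.   ,    1.   ]])}
scene plate_grip 0.95 [319.4 157.1] [332.13 161.97  49.  ]
scene plate_grip 0.83 [501.7 237.2] [613.147 506.147  49.   ]
scene plate_grip 0.81 [385.3 195.8] [478.847 296.724  49.   ]
scene plate_mid 0.95 [330.3 194.4] [467.328 177.292  49.   ]
scene plate_mid 0.95 [359.1 146. ] [292.375 263.534  49.   ]
scene plate_mid 0.86 [458.8 208.7] [528.143 445.221  49.   ]
scene base 0.81 [171.7 234.2] [ 519.895 -165.488    0.   ]
scene pot 0.93 [236.3 312.8] [722.443 -13.445   0.   ]
{'time': 0.5, 'joint_positions': array([ 1.058,  0.342,  1.524, -0.   ,  1.275, -0.146]), 'dq': array([ 0.002,  0.   , -0.001,  0.002, -0.002,  0.   ]), 'tau': array([ -0.001, -43.082, -24.431,   0.072,   0.049,  -0.   ]), 'tool_pos': array([188.274, 490.084, 226.741]), 'tcp_rot': array([3.142, 0.   , 2.775]), 'contact_force': array([ 0.402, -0.197, -0.034]), 'moment': array([-0.002, -0.01 , -0.006]), 'finger_force': 0.0, 'grip_width': 92.04294797919346}
```

View pics/top1.png

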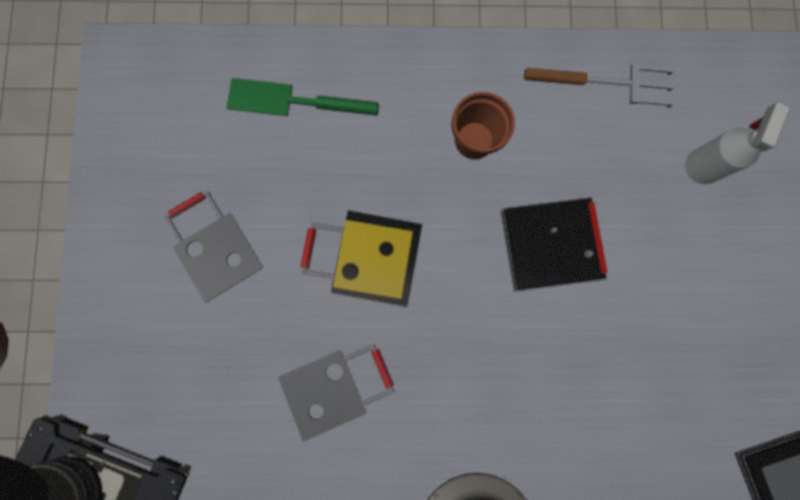

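View pics/scene1.png

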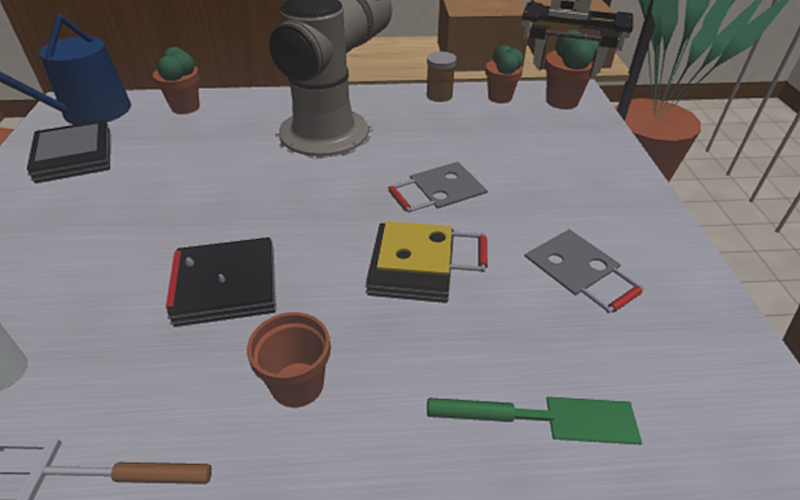

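Candidates, in the top picture at 640x400 scale: the yellow plate at about (301,206) with its red handle at (246,198), and two grey look-alikes at about (174,206) and (256,313). The yellow plate fits: it is yellow and lies on the plain black tier. The pinned tier is at (446,192), with its red edge facing world -y. The pot is at (383,100). I'll confirm with a crop and measure by colour.

Run:
```python
from h import *
np.set_printoptions(suppress=True,precision=2)
def blob(mask,box,n):
    m=np.zeros_like(mask,np.uint8); x0,y0,x1,y1=box; m[y0:y1,x0:x1]=mask[y0:y1,x0:x1]
    k,l,s,c=cv2.connectedComponentsWithStats(m); i=1+np.argmax(s[1:,4]); return (l==i)
def rect(n,m,z):
    v,u=np.nonzero(m); P=np.array([at(n,(a,b),z)[:2] for a,b in zip(u,v)],np.float32)
    r=cv2.minAreaRect(P); return r, P.mean(0), cv2.boxPoints(r)
boxes={'top':dict(h=(235,175,260,220),p=(255,160,345,250),r=(465,155,490,225)),'scene':dict(h=(375,180,395,222),p=(295,170,370,222),r=(130,190,150,250))}
for n in boxes:
    im=capture(n).astype(int); R,G,B=im[...,0],im[...,1],im[...,2]
    red=(R>90)&(R>2*G)&(R>2*B); yel=(R>100)&(G>90)&(B<0.5*R)
    b=boxes[n]
    for k,mask,z in(('h',red,49),('p',yel,52),('r',red,40)):
        m=blob(mask,b[k],n); r,c,bp=rect(n,m,z); print(n,k,m.sum(),c,r); print(bp.round(1).tolist())
    for r in pinpoint(n,'base'): print(r['score'],r['location'])
a=cv2.resize(capture('top')[140:260,230:350,::-1],None,fx=3.3,fy=3.3,interpolation=2)
c=cv2.resize(capture('top')[140:260,385:505,::-1],None,fx=3.3,fy=3.3,interpolation=2)
cv2.imwrite('pics/crop.png',np.hstack([a,c]))
```

```text
top h 145 [498.82 293.78] ((499.0368957519531, 293.70379638671875), (10.36459732055664, 66.67665100097656), 80.10697937011719)
[[465.29998779296875, 294.29998779296875], [531.0, 282.8999938964844], [532.7999877929688, 293.1000061035156], [467.1000061035156, 304.5]]
top p 2708 [478.18 177.42] ((478.3076171875, 178.70135498046875), (119.65088653564453, 120.42328643798828), 80.20514678955078)
[[408.79998779296875, 130.0], [527.5, 109.5], [547.7999877929688, 227.39999389648438], [429.20001220703125, 247.89999389648438]]Traceback (most recent call last):
  File "<stdin>", line 15, in <module>
  File "<stdin>", line 7, in rect
  File "h.py", line 8, in at
    o,d=ray(n,uv); return (o+d*(z-o[2])/d[2])
        ~~~^^^^^^
  File "h.py", line 6, in ray
    m,f=cam(n); T=np.array(m['pose']); d=np.array([(uv[0]-m['cx'])/f,-(uv[1]-m['cy'])/f,-1]); return T[:3,3],T[:3,:3]@d
        ~~~^^^
  File "h.py", line 4, in cam
    m=camera_model(n); f=200/np.tan(np.radians(m['fov_y'])/2); return m,f
ValueError: time passes only in moves, steps and waits
```

```bash
sed -i 's/^def cam(n):/from functools import lru_cache\n@lru_cache(None)\ndef cam(n):/' h.py
python3 - <<'E'
from h import *
np.set_printoptions(suppress=True,precision=1)
def rect(n,mask,box,z):
    m=np.zeros(mask.shape,np.uint8); x0,y0,x1,y1=box; m[y0:y1,x0:x1]=mask[y0:y1,x0:x1]
    k,l,s,c=cv2.connectedComponentsWithStats(m)
    if k<2: print('none'); return
    v,u=np.nonzero(l==1+np.argmax(s[1:,4])); P=np.array([at(n,(a,b),z)[:2] for a,b in zip(u,v)],np.float32)
    r=cv2.minAreaRect(P); print(n,len(u),P.mean(0),np.round(r[1],1),cv2.boxPoints(r).round(1).tolist())
boxes={'top':dict(h=(235,175,260,220),p=(255,160,345,250),r=(465,155,490,225)),'scene':dict(h=(375,180,395,222),p=(295,170,370,222),r=(130,190,150,260))}
for n in boxes:
    im=capture(n); R,G,B=np.moveaxis(im.astype(int),2,0); b=boxes[n]
    red=(R>70)&(R>1.8*G)&(R>1.8*B); yel=(R>100)&(G>90)&(B<0.5*R)
    for k,mask,z in(('h',red,49),('p',yel,52),('r',red,40)): print(k,end=' '); rect(n,mask,b[k],z)
    # pins
    pb={'top':(425,170,478,218),'scene':(146,200,200,240)}[n]; g=im.max(2)[pb[1]:pb[3],pb[0]:pb[2]]
    k,l,s,c=cv2.connectedComponentsWithStats((g>60).astype(np.uint8))
    for i in range(1,k):
        if s[i,4]>2: uv=c[i]+pb[:2]; print('pin',s[i,4],uv,at(n,uv,46))
    if n=='top':
        f=lambda x:cv2.resize(im[140:260,x:x+120,::-1],None,fx=3.3,fy=3.3,interpolation=2)
        cv2.imwrite('pics/crop.png',np.hstack([f(230),f(385)]))
E
```

```text
h top 173 [498.6 293.3] [12.1 68.1] [[463.70001220703125, 293.29998779296875], [530.7999877929688, 281.6000061035156], [532.7999877929688, 293.5], [465.79998779296875, 305.20001220703125]]
p top 2707 [478.2 177.5] [119.7 120.4] [[408.79998779296875, 130.0], [527.5, 109.5], [547.7999877929688, 227.39999389648438], [429.20001220703125, 247.89999389648438]]
r top 278 [ 518.4 -225.3] [131.5  11.1] [[453.79998779296875, -228.0], [455.20001220703125, -239.0], [585.7000122070312, -222.3000030517578], [584.2999877929688, -211.3000030517578]]
pin 108 [475.4 180.7] [ 538.  -218.9   46. ]
pin 17 [442.9 183.6] [ 531.4 -145.    46. ]
pin 31 [470.5 202.4] [ 488.8 -204.9   46. ]
h scene 147 [491.9 295.6] [13.  76.1] [[452.29998779296875, 296.20001220703125], [527.2000122070312, 283.3999938964844], [529.4000244140625, 296.1000061035156], [454.3999938964844, 309.0]]
p scene 1932 [480.5 179.3] [121.1 119.9] [[408.1000061035156, 131.0], [526.2999877929688, 111.0], [546.5, 230.3000030517578], [428.29998779296875, 250.3000030517578]]
r scene 236 [ 520.8 -223.3] [131.5  10.6] [[451.0, -226.8000030517578], [452.29998779296875, -237.1999969482422], [582.7999877929688, -220.6999969482422], [581.5, -210.1999969482422]]
pin 47 [151. 209.] [ 487.9 -203.9   46. ]
pin 31 [176.9 222.2] [ 530.2 -142.8   46. ]
```

View pics/crop.png

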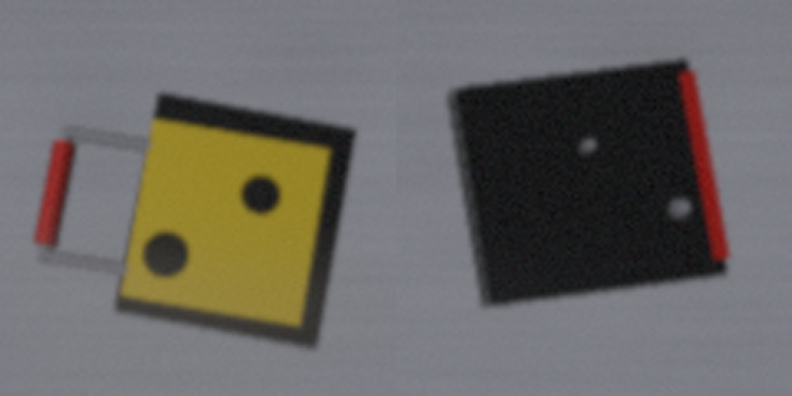

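The crop confirms the yellow plate (handle on the left) and the pinned tier with its red edge on the right. Measured:
- **Handle grip:** about (497.5, 293, 49), plate x yaw 80.3°.
- **Base origin:** about (511.6, -166.4), x yaw -82.7°. The pins agree to within 1 mm.
- **Target grip:** (526, -280.5, 43).

Next I move above the handle.

```bash
cat > go.py <<'E'
import sys; from h import *
from scipy.spatial.transform import Rotation as Ro
# usage: go.py x y z yawdeg -> required tool-frame units from current pose (rotation, then shift in the new frame)
o=get_obs(); t=np.array([float(a) for a in sys.argv[1:4]]); R0=Ro.from_euler('xyz',o['tcp_rot']); R1=Ro.from_euler('xyz',[np.pi,0,np.radians(float(sys.argv[4]))])
print('t',round(o['time'],2),'pos',o['tool_pos'].round(1),'rot',o['tcp_rot'].round(3),'F',o['contact_force'].round(1),'w',round(o['grip_width'],1),o['finger_force'])
print('turn',(np.degrees((R0.inv()*R1).as_rotvec())/4).round(3),'shift',(R1.inv().apply(t-o['tool_pos'])/30).round(3))
E
python3 -m pendant '[0,0,0,0,0,-0.94,0, 0,0,0,0,0,-0.94,0, 0,0,0,0,0,-0.94,0, -0.94,-0.4,0.1,0,0,0,0, -0.94,-0.4,0.1,0,0,0,0, -0.94,-0.4,0.1,0,0,0,0, -0.94,-0.4,0.1,0,0,0,0, -0.94,-0.4,0.2,0,0,0,0, -0.94,-0.4,0.3,0,0,0,0, -0.94,-0.4,0.3,0,0,0,0, -0.94,-0.4,0.3,0,0,0,0, -0.94,-0.4,0.3,0,0,0,0]'; python3 go.py 497.5 293 100 170.3
```

```text
time: 1.85
tool_pos: [421.2, 340.0, 172.5]
tcp_rot: [3.141, 0.0, 2.972]
contact_force: [0.6, -0.7, 0.9]
grip_width: 45.9
finger_force: 0.0
t 1.85 pos [421.2 340.  172.5] rot [3.141 0.    2.972] F [ 0.6 -0.7  0.9] w 45.9 0.0
turn [ 0.005  0.003 -0.01 ] shift [-2.771 -1.115  2.416]
```

```bash
python3 -m pendant '[-0.7,-0.28,0.6,0,0,0,0, -0.7,-0.28,0.6,0,0,0,0, -0.7,-0.28,0.6,0,0,0,0, -0.68,-0.28,0.6,0,0,0,0, 0,0,0,0,0,0,0, 0,0,0,0,0,0,0]'; python3 go.py 497.5 293 30 170.3
python3 - <<'E'
from h import *
save('scene','s2.png',(280,100,480,250),3.5)
E
```

```text
time: 2.45
tool_pos: [496.5, 293.4, 100.5]
tcp_rot: [-3.141, -0.001, 2.971]
contact_force: [0.8, -0.2, -0.2]
grip_width: 45.9
finger_force: 0.0
t 2.45 pos [496.5 293.4 100.5] rot [-3.141e+00 -1.000e-03  2.971e+00] F [ 0.8 -0.2 -0.2] w 45.9 0.0
turn [-0.003 -0.015 -0.024] shift [-0.035 -0.007  2.351]
```

View pics/s2.png

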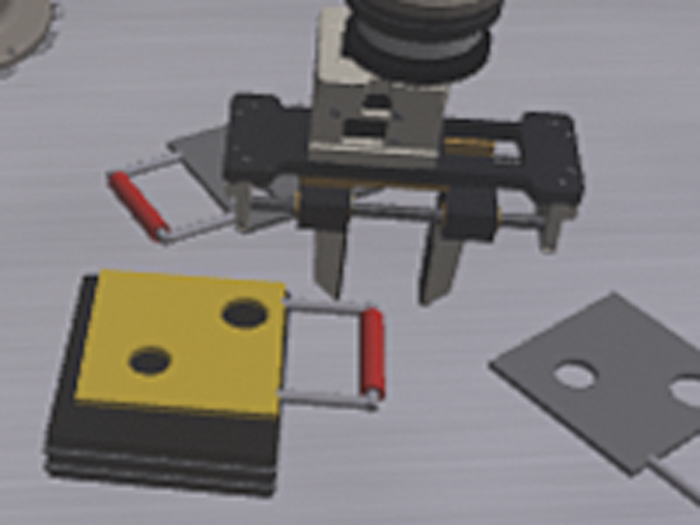

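The open fingers (about (330,290) and (430,295) in the crop) straddle the red handle. I descend and grip.

```bash
python3 -m pendant '[0,0,0.6,0,0,0,0, 0,0,0.6,0,0,0,0, 0,0,0.5,0,0,0,0, 0,0,0.4,0,0,0,0, 0,0,0.25,0,0,0,0, 0,0,0,0,0,0,0, 0,0,0,0,0,0,1, 0,0,0,0,0,0,1, 0,0,0,0,0,0,1, 0,0,0,0,0,0,1, 0,0,0,0,0,0,1]'; python3 go.py 468 122 205 170.3
```

```text
time: 3.6
tool_pos: [496.9, 293.6, 30.6]
tcp_rot: [3.141, 0.001, 2.972]
contact_force: [0.6, -0.0, 0.8]
grip_width: 15.2
finger_force: 30.0
t 3.6 pos [496.9 293.6  30.6] rot [3.141e+00 1.000e-03 2.972e+00] F [ 0.6 -0.   0.8] w 15.2 30.000078678131104
turn [ 0.007  0.008 -0.01 ] shift [-0.014 -5.8   -5.814]
```

Gripped (15.2 mm, 30 N). Now I swing the handle up in an arc about the free edge.

```bash
python3 -m pendant '[0,-0.02,-0.41,0,0,0,1, 0,-0.04,-0.41,0,0,0,1, 0,-0.07,-0.4,0,0,0,1, 0,-0.1,-0.4,0,0,0,1, 0,-0.13,-0.39,0,0,0,1, 0,-0.15,-0.38,0,0,0,1, 0,-0.18,-0.36,0,0,0,1, 0,-0.2,-0.35,0,0,0,1, 0,-0.23,-0.34,0,0,0,1, 0,-0.25,-0.32,0,0,0,1]'
python3 -m pendant '[0,-0.27,-0.3,0,0,0,1, 0,-0.29,-0.28,0,0,0,1, 0,-0.31,-0.26,0,0,0,1, 0,-0.33,-0.24,0,0,0,1, 0,-0.35,-0.21,0,0,0,1, 0,-0.36,-0.19,0,0,0,1, 0,-0.37,-0.17,0,0,0,1, 0,-0.38,-0.14,0,0,0,1, 0,-0.39,-0.11,0,0,0,1, 0,-0.39,-0.09,0,0,0,1, 0,0,0,0,0,0,1]'
python3 -m pendant '[0,0,-0.2,0,0,0,1, 0,0,-0.3,0,0,0,1, 0,0,-0.4,0,0,0,1, 0,0,-0.5,0,0,0,1, 0,0,-0.5,0,0,0,1, 0,0,-0.2,0,0,0,1, 0,0,0,0,0,0,1, 0,0,0,0,0,0,1, 0,0,0,0,0,0,1]'
python3 - <<'E'
from h import *
save('scene','s3.png',s=1.25)
E
python3 go.py 504 -106.9 261 187.3
```

```text
time: 4.6
tool_pos: [489.6, 252.4, 143.9]
tcp_rot: [3.142, 0.0, 2.972]
contact_force: [0.2, 0.0, -1.4]
grip_width: 15.0
finger_force: 30.0
time: 5.7
tool_pos: [472.2, 150.0, 203.1]
tcp_rot: [-3.142, 0.0, 2.97]
contact_force: [-0.1, 0.4, -1.7]
grip_width: 15.1
finger_force: 30.0
time: 6.6
tool_pos: [471.9, 151.3, 264.9]
tcp_rot: [-3.141, -0.001, 2.972]
contact_force: [0.1, -0.4, -1.5]
grip_width: 15.1
finger_force: 30.0
t 6.65 pos [471.9 151.3 265. ] rot [-3.141e+00 -1.000e-03  2.972e+00] F [ 1.  -0.9 -1.1] w 14.9 29.999686181545258
turn [-2.000e-03 -2.100e-02 -4.258e+00] shift [ 0.033 -8.673  0.133]
```

View pics/s3.png

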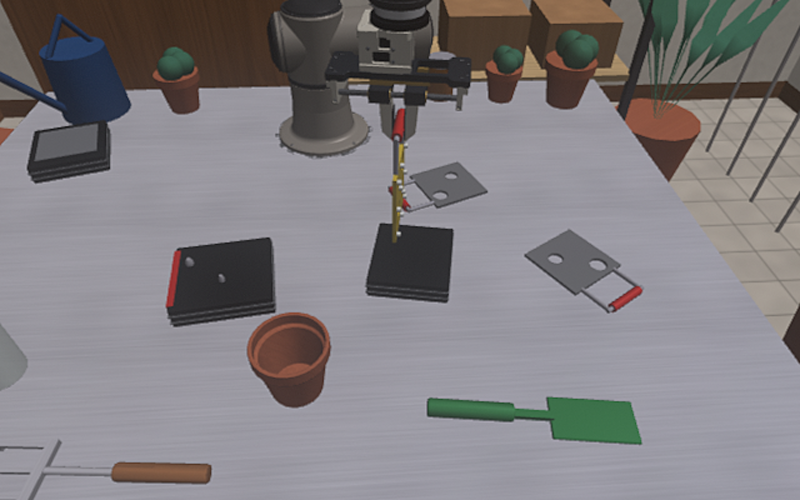

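The plate hangs upright with its studs toward +y (world left), as needed. I carry it over to above the free-edge touchdown spot.

```bash
python3 -m pendant '[0,0,0,0,0,-0.85,1, 0,0,0,0,0,-0.85,1, 0,0,0,0,0,-0.85,1, 0,0,0,0,0,-0.85,1, 0,0,0,0,0,-0.85,1]'
python3 -m pendant '[0,-0.3,0,0,0,0,1, 0,-0.6,0,0,0,0,1, 0,-0.8,0,0,0,0,1, 0,-0.9,0,0,0,0,1, 0,-0.9,0,0,0,0,1, 0,-0.9,0,0,0,0,1, 0,-0.9,0,0,0,0,1, 0,-0.9,0,0,0,0,1, 0,-0.8,0,0,0,0,1, 0,-0.7,0,0,0,0,1, 0,-0.5,0,0,0,0,1, 0,-0.3,0,0,0,0,1]'
python3 -m pendant '[0,0,0,0,0,0,1, 0,0,0,0,0,0,1, 0,0,0,0,0,0,1, 0,0,0,0,0,0,1, 0,0,0,0,0,0,1, 0,0,0,0,0,0,1]' >/dev/null
python3 go.py 503.6 -104 200 187.3
python3 - <<'E'
from h import *
save('scene','s4.png',(100,50,400,250),2.6)
E
```

```text
time: 7.15
tool_pos: [472.1, 151.3, 265.2]
tcp_rot: [3.141, -0.001, -3.012]
contact_force: [0.7, 0.8, -1.6]
grip_width: 15.4
finger_force: 30.0
time: 8.35
tool_pos: [504.4, -103.1, 265.4]
tcp_rot: [3.141, -0.0, -3.017]
contact_force: [-0.5, 0.8, -1.3]
grip_width: 15.4
finger_force: 30.0
t 8.95 pos [ 504.5 -101.3  265.8] rot [ 3.142  0.    -3.014] F [-0.   0.4 -1.2] w 15.0 29.999713897705078
turn [ 0.001  0.002 -0.001] shift [ 0.042 -0.085  2.192]
```

View pics/s4.png

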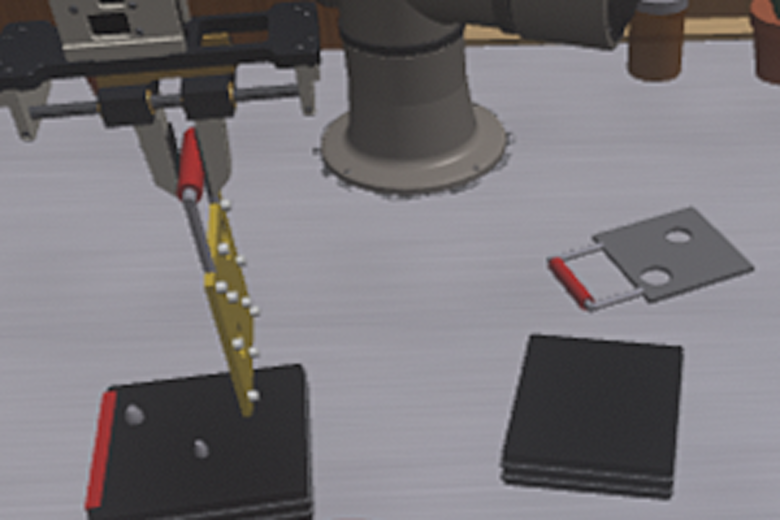

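The plate hangs over the pinned tier, studs facing +y, free edge at about (248,412) in the crop, behind the pins. I lower until the edge touches, slightly behind its spot so that it trails.

```bash
python3 -m pendant '[0.04,0.08,0.2,0,0,0,1, 0,0.08,0.3,0,0,0,1, 0,0.08,0.4,0,0,0,1, 0,0,0.4,0,0,0,1, 0,0,0.35,0,0,0,1, 0,0,0.25,0,0,0,1, 0,0,0.1,0,0,0,1, 0,0,0,0,0,0,1, 0,0,0,0,0,0,1, 0,0,0,0,0,0,1]'
python3 -m pendant '[0,0,0.1,0,0,0,1, 0,0,0.1,0,0,0,1, 0,0,0.08,0,0,0,1, 0,0,0,0,0,0,1]'; python3 go.py 503.6 -104 196 187.3
```

```text
time: 10.0
tool_pos: [502.7, -94.8, 206.2]
tcp_rot: [-3.141, 0.001, -3.015]
contact_force: [-0.1, 0.7, -1.2]
grip_width: 15.3
finger_force: 30.0
time: 10.4
tool_pos: [502.2, -94.6, 196.8]
tcp_rot: [3.141, -0.001, -3.015]
contact_force: [-0.6, -0.3, -2.1]
grip_width: 15.0
finger_force: 30.0
t 10.4 pos [502.2 -94.6 196.8] rot [ 3.141e+00 -1.000e-03 -3.015e+00] F [-0.6 -0.3 -2.1] w 15.0 29.999629855155945
turn [ 0.007 -0.011 -0.009] shift [-0.008 -0.317  0.028]
```

Contact is light. Now the arc: move along -y while lowering.

```bash
python3 -m pendant '[0,-0.37,0.02,0,0,0,1, 0,-0.37,0.02,0,0,0,1, 0,-0.37,0.04,0,0,0,1, 0,-0.37,0.06,0,0,0,1, 0,-0.36,0.06,0,0,0,1, 0,-0.36,0.1,0,0,0,1, 0,-0.36,0.13,0,0,0,1, 0,-0.35,0.15,0,0,0,1, 0,-0.35,0.18,0,0,0,1]'
python3 -m pendant '[0,-0.32,0.19,0,0,0,1, 0,-0.31,0.22,0,0,0,1, 0,-0.3,0.24,0,0,0,1, 0,-0.29,0.26,0,0,0,1, 0,0,0,0,0,0,1]'
python3 go.py 522.6 -255.3 111 187.3
python3 - <<'E'
from h import *
save('scene','s5.png',(80,80,330,280),2.6)
E
```

```text
time: 11.3
tool_pos: [515.0, -192.7, 174.2]
tcp_rot: [-3.141, 0.0, -3.015]
contact_force: [-0.4, 0.3, -0.8]
grip_width: 15.2
finger_force: 30.0
time: 11.8
tool_pos: [519.1, -228.9, 145.8]
tcp_rot: [3.141, -0.001, -3.016]
contact_force: [0.6, -1.9, 0.9]
grip_width: 15.2
finger_force: 30.0
t 11.8 pos [ 519.1 -228.9  145.8] rot [ 3.141e+00 -1.000e-03 -3.016e+00] F [ 0.6 -1.9  0.9] w 15.2 30.000008940696716
turn [ 0.013 -0.017 -0.025] shift [-0.005 -0.887  1.16 ]
```

View pics/s5.png

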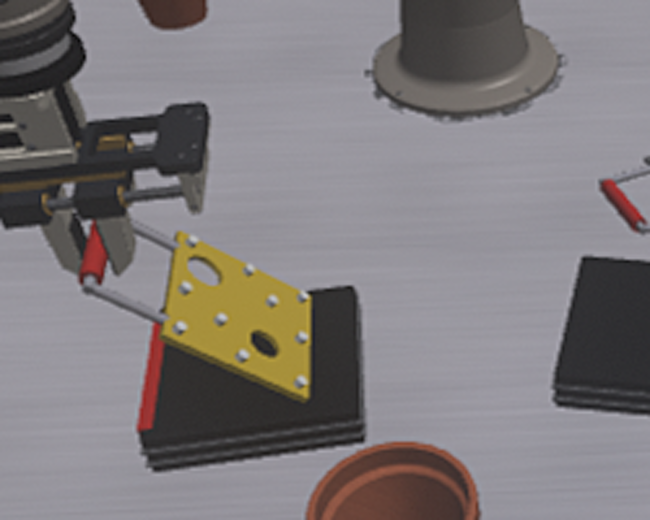

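The plate leans at about 45°, studs up, free edge trailing on the tier. The lay-down continues to about 10°.

```bash
python3 -m pendant '[0,-0.25,0.27,0,0,0,1, 0,-0.24,0.29,0,0,0,1, 0,-0.22,0.31,0,0,0,1, 0,-0.19,0.31,0,0,0,1, 0,-0.18,0.33,0,0,0,1, 0,-0.16,0.34,0,0,0,1, 0,-0.14,0.36,0,0,0,1, 0,-0.12,0.36,0,0,0,1, 0,-0.06,0.25,0,0,0,1, 0,-0.05,0.25,0,0,0,1, 0,0,0,0,0,0,1]'
python3 go.py 525.8 -277.3 54.3 187.3
python3 - <<'E'
from h import *
a=capture('top')[140:260,420:560,::-1]; b=capture('scene')[150:270,90:230,::-1]
cv2.imwrite('pics/m6.png',cv2.resize(np.hstack([a,b]),None,fx=2.8,fy=2.8,interpolation=2))
E
```

```text
time: 12.95
tool_pos: [525.0, -275.6, 53.9]
tcp_rot: [3.14, -0.001, -3.015]
contact_force: [-0.2, 0.4, -0.3]
grip_width: 15.1
finger_force: 30.0
t 12.95 pos [ 525.  -275.6   53.9] rot [ 3.140e+00 -1.000e-03 -3.015e+00] F [-0.2  0.4 -0.3] w 15.1 30.00020742416382
turn [ 0.021 -0.02  -0.01 ] shift [-0.019 -0.061 -0.014]
```

View pics/m6.png

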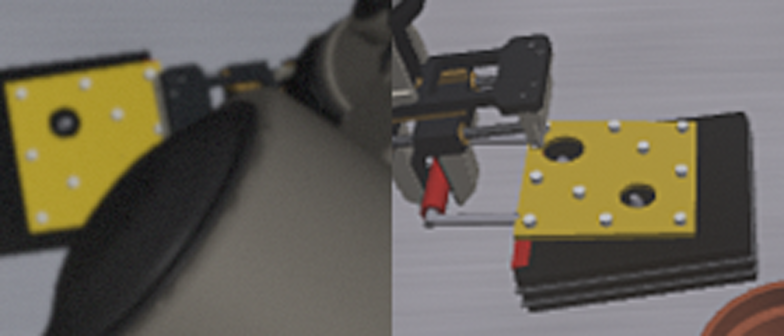

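Both pins show inside their holes. I lower the last bit.

```bash
python3 -m pendant '[0,-0.06,0.2,0,0,0,1, 0,-0.05,0.2,0,0,0,1, 0,-0.04,0.2,0,0,0,1, 0,-0.02,0.2,0,0,0,1, 0,0,0.1,0,0,0,1, 0,0,0.05,0,0,0,1, 0,0,0,0,0,0,1, 0,0,0,0,0,0,1]'
python3 go.py 526.2 -280.5 24.6 187.3
python3 - <<'E'
from h import *
a=capture('top')[140:260,420:560,::-1]; b=capture('scene')[150:270,90:230,::-1]
cv2.imwrite('pics/m7.png',cv2.resize(np.hstack([a,b]),None,fx=2.8,fy=2.8,interpolation=2))
E
```

```text
time: 13.85
tool_pos: [526.2, -281.0, 26.7]
tcp_rot: [-3.142, 0.0, -3.015]
contact_force: [-1.4, 0.3, -0.6]
grip_width: 14.9
finger_force: 30.0
t 13.85 pos [ 526.2 -281.    26.7] rot [-3.142  0.    -3.015] F [-1.4  0.3 -0.6] w 14.9 29.999864995479584
turn [-0.     0.002 -0.008] shift [-0.002  0.015  0.071]
```

View pics/m7.png

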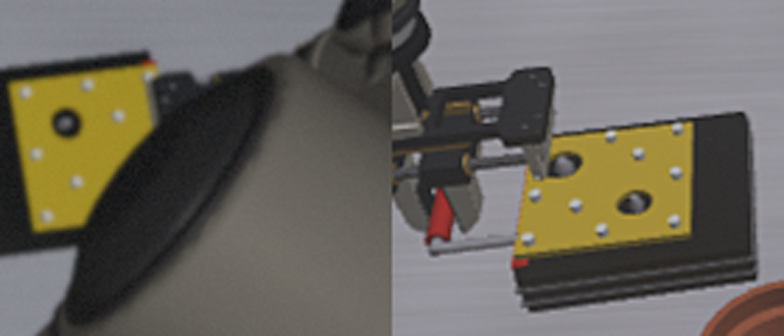

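The pins sit in both holes and the plate is nearly flat. I press 2–3 mm more, open partway (the inner finger clears the tier), and rise.

```bash
python3 -m pendant '[0,0,0.05,0,0,0,1, 0,0,0.04,0,0,0,1, 0,0,0,0,0,0,1, 0,0,0,0,0,0,1]'
python3 -m pendant '[0,0,0,0,0,0,0.3, 0,0,0,0,0,0,0.1, 0,0,0,0,0,0,0.1, 0,0,0,0,0,0,0.1, 0,0,0,0,0,0,0.1]'
python3 -m pendant '[0,0,-0.1,0,0,0,0.1, 0,0,-0.2,0,0,0,0.1, 0,0,-0.4,0,0,0,0.1, 0,0,-0.6,0,0,0,0.1, 0,0,-0.8,0,0,0,0.1, 0,0,-0.9,0,0,0,0.1, 0,0,-0.9,0,0,0,0.1, 0,0,-0.9,0,0,0,0.1, 0,0.5,-0.6,0,0,0,0.1, 0,-0.6,-0.3,0,0,0,0.1, 0,0,0,0,0,0,0.1]'
```

```text
time: 14.35
tool_pos: [526.3, -281.1, 24.1]
tcp_rot: [-3.141, 0.0, -3.015]
contact_force: [-1.2, -0.4, 1.4]
grip_width: 14.9
finger_force: 30.0
time: 14.85
tool_pos: [526.2, -280.9, 23.8]
tcp_rot: [3.141, 0.0, -3.015]
contact_force: [0.3, 0.1, 0.1]
grip_width: 41.2
finger_force: 0.0
time: 15.95
tool_pos: [527.4, -285.5, 197.8]
tcp_rot: [-3.137, 0.004, -3.015]
contact_force: [0.2, -0.6, -0.4]
grip_width: 41.7
finger_force: 0.0
```

```bash
python3 -m pendant '[0,-0.9,-0.3,0,0,0,0.1, 0,-0.9,-0.3,0,0,0,0.1, 0.5,-0.9,0,0,0,0,0.1, 0.9,-0.9,0,0,0,0,0.1, 0.9,-0.9,0,0,0,0,0.1, 0.9,-0.9,0,0,0,0,0.1, 0.9,-0.9,0,0,0,0,0.1, 0.9,-0.5,0,0,0,0,0.1, 0.9,0,0,0,0,0,0.1, 0,0,0,0,0,0,0.1, 0,0,0,0,0,0,0.1]'
python3 - <<'E'
from h import *
np.set_printoptions(suppress=True,precision=1)
for n in('top','scene'):
    im=capture(n); R,G,B=np.moveaxis(im.astype(int),2,0)
    m=((R>100)&(G>90)&(B<0.5*R)).astype(np.uint8)
    k,l,s,c=cv2.connectedComponentsWithStats(m); v,u=np.nonzero(l==1+np.argmax(s[1:,4]))
    r=cv2.minAreaRect(np.array([at(n,(a,b),46)[:2] for a,b in zip(u,v)],np.float32)); print(n,np.round(r[0],1),np.round(r[1],1),r[2])
    for q in pinpoint(n,'pot')[:1]: print('pot',q['location'],at(n,q['location'],0))
a=capture('top')[140:260,400:520,::-1]; b=capture('scene')[180:300,110:250,::-1]
cv2.imwrite('pics/m8.png',cv2.resize(np.hstack([a,b]),None,fx=3,fy=3,interpolation=2))
E
```

```text
time: 17.05
tool_pos: [376.6, -508.4, 212.8]
tcp_rot: [3.141, 0.0, -3.016]
contact_force: [-0.3, -0.4, 0.2]
grip_width: 41.0
finger_force: 0.0
top [ 512.  -168.2] [120.5 120.3] 7.327315330505371
pot [378.6, 112.9] [712.3 -12.5   0. ]
scene [ 510.2 -166.8] [122.  120.7] 6.9191484451293945
pot [236.3, 309.6] [715.7 -14.    0. ]
```

View pics/m8.png

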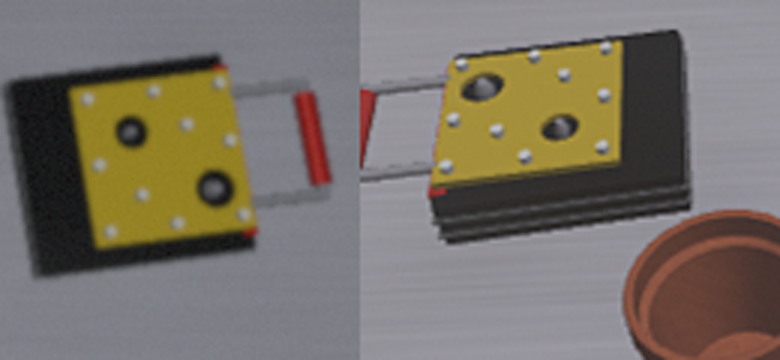

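The plate lies flat, studs up. Both pins are centred in their holes, the handle hangs over the red edge, and the size and pose match the target to within about 2 mm. The pot is undisturbed, so I hand the job in.

```bash
python3 -c "from plant import close_job; print(close_job())"
```

```text
the job is handed in; nothing more can be done
None
```

The yellow plate is turned over and seated studs up on both pins, flat, with its handle over the red-marked edge; it has been let go, the pot was not disturbed, and the job was handed in at about 17 s.

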